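Bring a specimen to the click stop on an inverted microscope

TASK

On the microscope's stage, first undo both round clamp knobs of the specimen slide, each anticlockwise all the way to its stop, without dragging the specimen carrier while it is still clamped. Then grip the carrier's upright post and slide the carrier along its rail towards the eyepieces until you feel the ball of the click stop drop into the notch in the carrier's edge, and finish while still gripping the post and holding it still there for the exposure, the ball seated in the notch. Leave the loose specimen, the glass dish and the brass ring that lie on the stage where they are.

Things in the scene. Friction and masses are not known exactly. Their poses are not given: they have to be found in the camera images.
- microscope: Inverted microscope, pale enamel, fixed (position and yaw vary). Origin: on the bench below the middle of the stage. +y runs along it and its slide rail, from the eyepieces (-y end, 380 mm high, from 190 mm off the middle of the stage) to the lamp house (+y end); z up. Stage plate 290 (x) x 350 (y) mm, top at 205 mm; keeper bars of the slide along y, out to x = +-79 mm, tops at 218 mm.
- carrier: Specimen carrier: aluminium block 70 (x) x 200 (y) x 21 mm, top at 229 mm, two dark mounts on it to 234 mm. Origin: centre of underside; axes those of the microscope. Slides only along microscope y: origin starts at y = +20 to +40 mm, can go to -60 mm. It takes 2 to 4 N once both clamps are undone; each tight clamp holds it with some 10 to 25 N.
- grip (a point): On the axis of the carrier's grip post, 251 mm above the bench, the height to take it. Upright black cylinder, 22 mm in diameter, from the carrier's top at 229 mm up to 263 mm above the bench, at the carrier's +y end, 80 mm towards +y from its origin. Moves with the carrier.
- notch (a point): The notch in the carrier's +x edge, a slot 8 mm wide along y, open at the top: the middle of its mouth, 35 mm towards +x and 15 mm towards +y from the carrier's origin. Moves with the carrier.
- ball (a point): Centre of the click stop's steel ball (10 mm), sprung towards -x against the carrier's edge, in a steel block 22 mm wide on the far (+x) keeper, 0 to 10 mm either side of mid-rail, top at 238 mm. Drops 2 mm into the notch when that is opposite (same microscope y), drawing the carrier in from 3 mm off. The push then falls, and rises steeply to some 10 to 15 N to climb out again.
- clamp_left (a joint): Angle of the clamp knob at the lamp-house end of the near (-x) keeper bar, rad: 0 fully tight, growing anticlockwise seen from above to the end stop at 1.4. It starts between 0 and 0.2 and stays where it is left. The clamp lets go at about 1.0. Turning takes 0.1 to 0.2 N m.
- clamp_left_grip (a point): On that knob's axis, 249 mm above the bench, the height to grip it. Black knurled upright round knob, 30 mm in diameter, from 237 to 258 mm above the bench, on a boss 24 mm across; 60 mm towards -x and 35 mm towards +y from the middle of the stage. The carrier's side, 229 mm high, is 25 mm from the axis.
- clamp_right (a joint): Angle of the clamp knob at the eyepiece end of the near keeper bar; the same in every way.
- clamp_right_grip (a point): On that knob's axis, 249 mm above the bench; the same knob as the other, but 55 mm towards -y from the middle of the stage.
- puck: Loose dark specimen mount, disc 30 mm in diameter, 18 mm high, on the stage on the robot's side of the slide. Origin: centre of its underside. Not to be disturbed.
- dish: Small open glass dish, 42 mm in diameter, 22 mm high, on the stage beyond the slide, lamp-house half. Origin: centre of its underside. Not to be disturbed.
- insert_ring: Brass ring 44 mm in diameter, 6 mm high, on the stage beyond the slide, eyepiece half. Origin: centre of its underside. Not to be disturbed.

How it is judged:
By the outcome, as a careful person would: the job done as asked, in the order asked, and still so for the second after the job is handed in, while the arm keeps its last pose, push and grip.
It also fails if it takes over 54 s, if anything falls off the work surface, if the arm or the gripper's body presses on something with over 40 N, if the wrist force passes 120 N, or if a joint passes its speed limit or range.

ROBOT

A 7-joint arm with a two-finger parallel gripper is mounted at the origin on the work surface. World frame = base frame: x ahead of the robot, y to its left, z up, the work surface at z = 0. Lengths are in m, angles in rad, forces in N, time in s.
With the tool pointing down it reaches from about 0.425 to 0.925 m from the base axis. Payload 6.8 kg.
Tool frame: the origin (TCP) lies at the very end of the fingers, on their centre line; the grasp point (between the pads) lies 19 mm behind it; z points along the fingers, y is the line along which they close (so a half turn about z gives the same grasp; the last joint's range is limited). The gripper opens to 85 mm and grips with 20 to 120 N. Pads are 22 mm wide; open, the fingers measure 114 mm over their backs; the gripper's body (76 mm by 85 mm) begins 54 mm behind the grasp point. The pads swing forward as they close: fully open they stand 13 mm farther back than shut.
Start: joints at [1.009, 0.477, 0.022, 1.555, -0.011, 1.109, -0.083], TCP at [0.296, -0.607, 0.231] pointing down, gripper open.
Joint ranges: [-2.96, 2.96], [-0.34, 2.1], [-1.41, 1.46], [0.24, 2.44], [-1.37, 4.51], [0.17, 1.92], [-2.96, 2.96]. Speed limits (rad/s): [2.39, 2.39, 3.14, 3.14, 3.14, 3.14, 3.14].

INTERFACE

Orientations are given as a rotation vector (axis times angle).
In Python, from bench import monitor, optics, r gives the robot as it stands.
- The arm moves only by the shell command python3 -m crank 'ROWS' [OPENING] [FORCE]. ROWS is JSON, a list of rows, each a list of 2 entries, a list of its own where there are three numbers: the shift along the tool's x, y, z in cm, then the turn, a rotation vector about the tool's x, y, z in rad. A call has 1 to 5 rows; each row shifts and turns the commanded pose from where the row before left it, along the tool's axes as they then stand; what a row does not reach is not made up. A row lasts 1/10 s, in which the tool goes at most 50 mm and 8.59 degrees, less where a joint would pass 70% of its speed; a pose out of reach is approached as far as the arm can. A call is refused whole if a number of a shift passes 5 or a number of a turn 0.15, either way. A call with a gripper value outside its range is refused whole. OPENING is the finger opening in cm, from 0 to 8.54, set as the call begins (- or left out, the last holds). The fingers move at their own pace and stop on an object; FORCE is the grip in N (left out, the last holds). Time passes only in rows, so rows that do not move let the fingers close. It gives the time, the measured TCP pose, the force, the opening and the grip force at its end, in the units of the state.
- monitor.get_obs(): the state, without advancing time (a new reading comes with each control period).
- optics.grab_frame(name): name is "scene" or "top" or "wrist"; returns (picture, depth): 400x640x3 uint8, red, green, blue; 400x640 float32, m along the optical axis (not along the pixel's ray), 0 where there is no reading.
- optics.camera_model(name): a dict with "vertical_fov" (degrees; the focal length in pixels is half the picture's height over the tangent of half this angle, whatever the lens; pixels are square), "cx", "cy" (the principal point, pixels), "R" (3x3) and "t" (3): a world point X has camera coordinates R X + t; the wrist camera has in their place "hand_eye" (4x4, takes a point from camera to tool coordinates, whose origin is the TCP and whose axes are the flange's). Camera axes: x right, y down, z forward; pixel columns grow to the right and rows downward; lengths in m; the calibration is good to about 2 mm. The wrist camera is an equidistant fisheye: a pixel r from the principal point sees the ray r / f radians off the axis. A picture is of the moment at which its call begins: read the wrist's pose just before it. camera_model takes no time and is no camera call.
- r.hand_in(): hands the job in; it is judged then, once.
The state is a dict: "clock": time; "joints": joint angles; "qvel": joint speeds; "tau": joint torques, N m; "tcp_pos": TCP position; "orientation": TCP orientation; "contact_force": force on the tool from outside, world axes, zero at the start; "moment": the same for the moment, N m; "grip_width": finger opening in m; "gripper_force": force on a finger pad.
Only numpy, scipy, OpenCV 4.12 (cv2) and the standard library are available. Lean on these libraries where they do the work, as an engineer would, in place of code of your own. Each camera call takes 0.05 s, during which the arm holds its last target. There are 200 camera calls.

## Working session

There is one attempt and no reset: what is moved stays moved. The work goes in short steps, Python scripts to look and compute and a shell command to move; the robot and the scene stay as the last step left them, time stands still between calls to the robot, and variables do not carry over. Pictures are saved under pics/ and viewed, at most 10 in all, crops included, and the job is handed in when it is done.

```bash
ls; mkdir -p pics
python3 - <<'E'
from bench import monitor, optics, r
import cv2,numpy as np
o=monitor.get_obs();print({k:np.round(v,3) for k,v in o.items()})
for n in("scene","top"):
    p,d=optics.grab_frame(n);cv2.imwrite(f"pics/{n}0.png",p[...,::-1]);np.save(f"pics/{n}0.npy",d)
    c=optics.camera_model(n);print(n,c)
print(optics.camera_model("wrist"))
E
```

```text
pics
{'clock': np.float64(0.0), 'joints': array([ 1.009,  0.478,  0.022,  1.556, -0.011,  1.109, -0.083]), 'qvel': array([ 0.001,  0.001,  0.001,  0.001, -0.   ,  0.001, -0.   ]), 'tau': array([-1.0000e-03, -5.9646e+01,  1.6070e+00, -2.8120e+01,  1.2000e-02,
        9.0000e-03, -0.0000e+00]), 'tcp_pos': array([ 0.296, -0.606,  0.23 ]), 'orientation': array([-3.059e+00, -7.060e-01,  1.000e-03]), 'contact_force': array([ 0.363, -1.149, -0.74 ]), 'moment': array([ 0.064, -0.02 ,  0.023]), 'gripper_force': np.float64(0.0), 'grip_width': np.float64(0.085)}
scene {'vertical_fov': 53.99428179871285, 'cx': 317.5628539545533, 'cy': 203.8112365046196, 'R': array([[ 0.43508988,  0.90018159, -0.01923287],
       [ 0.61417359, -0.3123363 , -0.72473225],
       [-0.65839775,  0.30351135, -0.68876212]]), 't': array([-0.31838024, -0.22922461,  1.12226064])}
top {'vertical_fov': 53.7345833027826, 'cx': 318.78813992846324, 'cy': 209.5776746632203, 'R': array([[ 0.00228228, -0.999711  ,  0.02393129],
       [-0.98623367, -0.00620709, -0.16524109],
       [ 0.16534188, -0.02322472, -0.98596282]]), 't': array([0.04248626, 0.62479965, 0.7385088 ])}
{'vertical_fov': 65.70646984690485, 'cx': 320.0530694502174, 'cy': 194.4915338424304, 'hand_eye': array([[ 4.06685406e-04, -9.58158199e-01, -2.86238887e-01,
         7.33149193e-02],
       [ 9.99999217e-01,  5.08018810e-05,  1.25073449e-03,
        -2.41766735e-05],
       [-1.18386004e-03, -2.86239171e-01,  9.58157469e-01,
        -1.42767311e-01],
       [ 0.00000000e+00,  0.00000000e+00,  0.00000000e+00,
         1.00000000e+00]])}
```

View pics/top0.png

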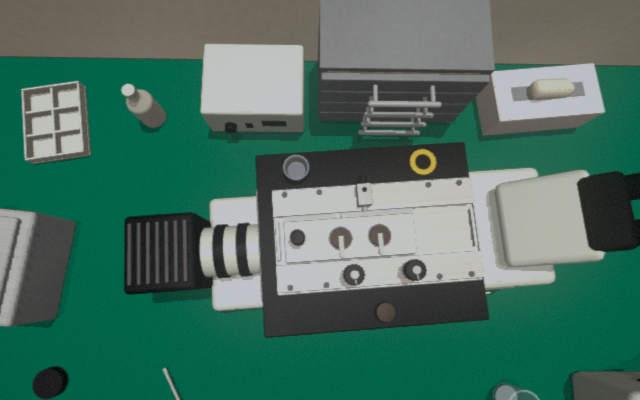

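View pics/scene0.png

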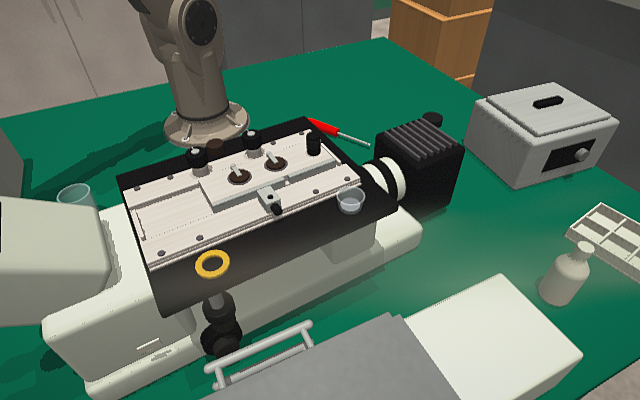

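The top view shows the lamp house on the left (+y), clamp knobs at (354,274) and (416,270), post at (298,238), click stop at (364,194), puck (386,312), dish (296,167) and ring (423,161). The scene view agrees with this. Next I measure from depth.

```bash
cat > h.py <<'E'
import numpy as np,cv2
from bench import monitor,optics,r
from scipy.spatial.transform import Rotation as Ro
def cloud(n,d):
    c=optics.camera_model(n);f=200/np.tan(np.radians(c['vertical_fov']/2))
    v,u=np.mgrid[:400,:640]
    P=np.stack([(u-c['cx'])/f*d,(v-c['cy'])/f*d,d],-1)-c['t']
    return P@c['R']
def ray(n,u,v,z):
    c=optics.camera_model(n);f=200/np.tan(np.radians(c['vertical_fov']/2))
    d=c['R'].T@np.array([(u-c['cx'])/f,(v-c['cy'])/f,1]);o=-c['R'].T@c['t']
    return o+d*(z-o[2])/d[2]
E
python3 - <<'E'
from h import *
im=cv2.imread('pics/top0.png');d=np.load('pics/top0.npy');P=cloud('top',d)
for n,u,v,zt in(("left",354,274,.258),("right",416,270,.258),("post",298,238,.263)):
    w=np.zeros((400,640),bool);w[v-14:v+15,u-14:u+15]=1
    m=w&(abs(P[...,2]-zt)<.006)
    (c,rad)=cv2.minEnclosingCircle(np.argwhere(m)[:,::-1].astype(np.float32))
    print(n,m.sum(),P[m].mean(0).round(4),c,rad,ray('top',*c,zt).round(4), np.percentile(P[w][:,2],[2,50,98]).round(3))
for n,u,v in(("ball block",364,194),("puck",386,312),("stage",270,200)):
    print(n,P[v-2:v+3,u-2:u+3].reshape(-1,3).mean(0).round(4))
# stage plate yaw from dark
pts=[]
m=(abs(P[...,2]-.205)<.006)&(im.max(2)<60)
rc=cv2.minAreaRect((P[m][:,:2]*1000).astype(np.float32));print(rc)
m=(abs(P[...,2]-.218)<.004)&(im.min(2)>120)
rc=cv2.minAreaRect((P[m][:,:2]*1000).astype(np.float32));print(rc)
E
```

```text
left 357 [ 4.963e-01 -3.000e-04  2.580e-01] (353.71295166015625, 274.3148193359375) 10.927299499511719 [ 4.962e-01 -3.000e-04  2.580e-01] [0.207 0.22  0.26 ]
right 365 [ 0.5032 -0.0893  0.2578] (415.0818176269531, 269.6091003417969) 11.100275039672852 [ 0.5031 -0.0891  0.258 ] [0.206 0.221 0.26 ]
post 184 [0.5498 0.0818 0.2624] (296.7038879394531, 236.4708709716797) 7.722129821777344 [0.5497 0.0818 0.263 ] [0.226 0.229 0.264]
ball block [ 0.6182 -0.02    0.2372]
puck [ 0.4406 -0.0521  0.2229]
stage [0.6135 0.127  0.2076]
((623.1867065429688, -48.20660400390625), (400.5866394042969, 442.8431701660156), 89.99817657470703)
((561.9271240234375, -68.69131469726562), (158.1450653076172, 375.23876953125), 4.406750202178955)
```

Run:
```python
from h import *
d=np.load('pics/top0.npy');P=cloud('top',d)
O=np.array([.5587,-.0306]);a=.077;x=np.array([np.cos(a),np.sin(a)]);y=np.array([-np.sin(a),np.cos(a)])
Q=np.stack([(P[...,:2]-O)@x,(P[...,:2]-O)@y,P[...,2]],-1)*1000
for u,v in((341,237),(341,252),(380,235),(380,250)):
    print(u,v,Q[v-3:v+4:3,u-4:u+5:4].round(0).reshape(-1,3).tolist())
m=(abs(Q[...,0])<33)&(abs(Q[...,1])<90)&(Q[...,2]>236);print(Q[m].min(0),Q[m].max(0))
m=(abs(Q[...,0]-60)<20)&(abs(Q[...,1])<25)&(abs(Q[...,2]-238)<3);print('block',m.sum(),Q[m].min(0),Q[m].max(0),Q[m].mean(0))
o=monitor.get_obs();R=Ro.from_rotvec(o['orientation']).as_matrix();print(R.round(3))
print('yaw of tool y rel rail',np.arctan2(R[:2,1]@-x,R[:2,1]@y))
for T in((.4962,-.0003),(.5032,-.0893)):
  D=np.array([*T,.42])-o['tcp_pos'];print(D,R.T@D*100)
```

```text
341 237 [[2.0, 52.0, 234.0], [1.0, 46.0, 235.0], [1.0, 40.0, 234.0], [-3.0, 53.0, 236.0], [-3.0, 47.0, 235.0], [-3.0, 41.0, 234.0], [-7.0, 53.0, 233.0], [-8.0, 47.0, 234.0], [-8.0, 41.0, 236.0]]
341 252 [[-20.0, 54.0, 229.0], [-21.0, 48.0, 233.0], [-21.0, 42.0, 228.0], [-25.0, 54.0, 230.0], [-26.0, 49.0, 236.0], [-26.0, 42.0, 228.0], [-29.0, 55.0, 229.0], [-30.0, 49.0, 236.0], [-30.0, 42.0, 228.0]]
380 235 [[1.0, -7.0, 234.0], [-57.0, 99.0, 830.0], [-0.0, -19.0, 234.0], [-4.0, -7.0, 232.0], [-4.0, -13.0, 235.0], [-5.0, -19.0, 235.0], [-9.0, -6.0, 237.0], [-9.0, -12.0, 236.0], [-9.0, -18.0, 235.0]]
380 250 [[-22.0, -6.0, 228.0], [-23.0, -11.0, 235.0], [-57.0, 99.0, 830.0], [-26.0, -5.0, 229.0], [-27.0, -10.0, 235.0], [-27.0, -18.0, 229.0], [-31.0, -5.0, 230.0], [-31.0, -10.0, 234.0], [-32.0, -17.0, 229.0]]
[-31.9739352  -19.46207481 236.00493102] [  8.7354193   53.79989156 238.01720155]
block 298 [ 44.1910373   -5.29504917 235.01264164] [ 79.55469365  16.82622077 240.98019958] [ 60.96018621   5.99169208 237.04679091]
[[ 0.899  0.438 -0.001]
 [ 0.438 -0.899  0.001]
 [-0.    -0.002 -1.   ]]
yaw of tool y rel rail -2.7647423569959186
[0.20053048 0.60591366 0.18955815] [ 44.58533612 -45.69604488 -18.88863503]
[0.20753048 0.51691366 0.18955815] [ 41.31244955 -37.39014053 -18.90153715]
```

Microscope yaw is 4.4°, its origin is at (0.559,-0.031), the carrier is at y≈+33 mm and the ball at y≈+6. The sizes agree with those given. Next I rise, then travel to the eyepiece-end knob.

```bash
python3 -m crank '[[[0,0,-5],[0,0,0]],[[0,0,-5],[0,0,0]],[[0,0,-5],[0,0,0]],[[3.7,-3.35,0],[0,0,0]],[[3.7,-3.35,0],[0,0,0]]]'; python3 -m crank '[[[3.7,-3.35,0],[0,0,0]],[[3.7,-3.35,0],[0,0,0]],[[3.7,-3.35,0],[0,0,0]],[[3.7,-3.35,0],[0,0,0]],[[3.7,-3.35,0],[0,0,0]]]'
```

```text
clock: 0.6
tcp_pos: [0.333, -0.5145, 0.3828]
orientation: [3.059, 0.701, 0.002]
contact_force: [0.8, 0.7, -0.7]
grip_width: 0.0855
gripper_force: 0.0
clock: 1.1
tcp_pos: [0.426, -0.2803, 0.3811]
orientation: [3.061, 0.707, -0.001]
contact_force: [1.6, -0.3, 0.5]
grip_width: 0.0857
gripper_force: 0.0
```

```bash
cat >> h.py <<'E'
O=np.array([.5587,-.0306]);A=.077;X=np.array([np.cos(A),np.sin(A)]);Y=np.array([-np.sin(A),np.cos(A)])
KL=np.array([.4962,-.0003]);KR=np.array([.5032,-.0892]);PO=np.array([.5497,.0818])
def to(T,z):
    o=monitor.get_obs();R=Ro.from_rotvec(o['orientation']).as_matrix()
    yw=np.arctan2(R[:2,1]@-X,R[:2,1]@Y)
    print('t',o['clock'],'tcp',o['tcp_pos'].round(4),'tilt',R[:,2].round(4),'yaw',((yw+np.pi/2)%np.pi-np.pi/2).round(3),'j7',o['joints'][6].round(2),'go(cm,tool)',(R.T@(np.array([*T,z])-o['tcp_pos'])*100).round(2),'F',o['contact_force'].round(1),'M',o['moment'].round(2))
E
python3 -c "
from h import *
to(KR,.3)"
```

```text
t 1.1 tcp [ 0.426  -0.2803  0.3811] tilt [-3.e-04 -1.e-04 -1.e+00] yaw 0.377 j7 -0.68 go(cm,tool) [ 15.32 -13.8    8.11] F [ 1.6 -0.3  0.5] M [-0.01 -0.1  -0.03]
```

```bash
python3 -m crank '[[[3.7,-3.35,0],[0,0,0]],[[3.7,-3.35,0],[0,0,0]],[[3.7,-3.35,0],[0,0,0]],[[3.7,-3.35,0],[0,0,0]],[[0.5,-0.4,3],[0,0,0.1]]]' 4.6 40; python3 -m crank '[[[0,0,3],[0,0,0.14]],[[0,0,0],[0,0,0.14]],[[0,0,0],[0,0,0.14]],[[0,0,0],[0,0,0.14]],[[0,0,0],[0,0,0.14]]]';  python3 -m crank '[[[0,0,0],[0,0,0.14]],[[0,0,0],[0,0,0.07]],[[0,0,0],[0,0,0]]]'; python3 -c "
from h import *
to(KR,.234)
p,d=optics.grab_frame('wrist');cv2.imwrite('pics/w1.png',p[...,::-1]);np.save('pics/w1.npy',d)
p,d=optics.grab_frame('top');cv2.imwrite('pics/t1.png',p[...,::-1])"
```

```text
clock: 1.6
tcp_pos: [0.5066, -0.0838, 0.3544]
orientation: [-3.09, -0.566, -0.013]
contact_force: [0.2, 1.0, -0.8]
grip_width: 0.0463
gripper_force: 0.0
clock: 2.1
tcp_pos: [0.5026, -0.0913, 0.3208]
orientation: [3.093, -0.55, -0.002]
contact_force: [0.2, -0.4, 1.2]
grip_width: 0.0459
gripper_force: 0.0
clock: 2.4
tcp_pos: [0.5026, -0.0912, 0.321]
orientation: [3.02, -0.863, -0.001]
contact_force: [-0.3, -0.3, 0.3]
grip_width: 0.0462
gripper_force: 0.0
t 2.4 tcp [ 0.5026 -0.0912  0.321 ] tilt [-7.e-04 -0.e+00 -1.e+00] yaw -0.634 j7 -2.11 go(cm,tool) [-0.06 -0.21  8.7 ] F [-0.3 -0.3  0.3] M [-0.   -0.    0.02]
```

View pics/w1.png

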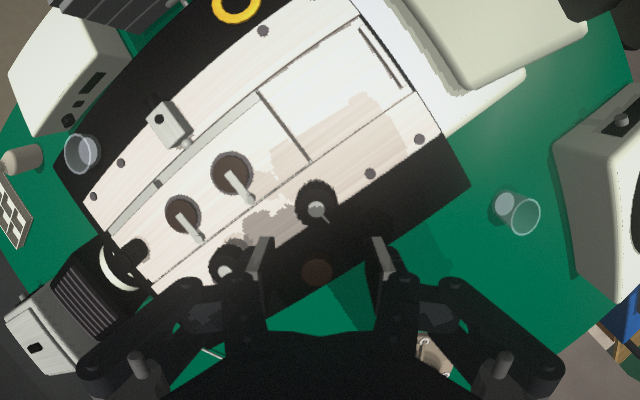

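The wrist view shows the right knob at about (316,200), centred between the fingertips (columns 260–390), with the left knob at (226,262). I check its position with this camera.

```bash
cat >> h.py <<'E'
def wray(u,v,z,o):
    c=optics.camera_model('wrist');f=200/np.tan(np.radians(c['vertical_fov']/2))
    e=np.array([u-c['cx'],v-c['cy']]);rr=np.hypot(*e);th=rr/f
    d=np.r_[e/rr*np.sin(th),np.cos(th)];H=c['hand_eye'];R=Ro.from_rotvec(o['orientation']).as_matrix()
    d=R@H[:3,:3]@d;p=R@H[:3,3]+o['tcp_pos'];return p+d*(z-p[2])/d[2]
def wcloud(d,o):
    c=optics.camera_model('wrist');f=200/np.tan(np.radians(c['vertical_fov']/2))
    v,u=np.mgrid[:400,:640];e=np.stack([u-c['cx'],v-c['cy']],-1);rr=np.linalg.norm(e,axis=-1)+1e-9
    t=np.tan(rr/f)/rr;P=np.stack([e[...,0]*t*d,e[...,1]*t*d,d],-1)
    H=c['hand_eye'];R=Ro.from_rotvec(o['orientation']).as_matrix()
    return (P@H[:3,:3].T+H[:3,3])@R.T+o['tcp_pos']
E
python3 - <<'E'
from h import *
o=monitor.get_obs();d=np.load('pics/w1.npy');P=wcloud(d,o)
for n,u,v in(('R',316,200),('L',226,262)):
    w=np.zeros((400,640),bool);w[v-24:v+25,u-24:u+25]=1
    m=w&(abs(P[...,2]-.2575)<.004)
    c,rad=cv2.minEnclosingCircle(np.argwhere(m)[:,::-1].astype(np.float32))
    print(n,m.sum(),np.percentile(P[w][:,2],[5,50,95]).round(3),P[m].mean(0).round(4),c,rad,wray(*c,.258,o).round(4))
m=(d>0)&(abs(P[...,2]-.238)<.003)&(np.linalg.norm(P[...,:2]-[.618,-.02],axis=-1)<.02)
print('block',m.sum(),P[m].mean(0).round(4))
E
```

```text
R 1370 [0.216 0.257 0.26 ] [ 0.5072 -0.0904  0.2581] (316.24237060546875, 206.2227020263672) 22.27602767944336 [ 0.507  -0.0905  0.258 ]
L 620 [0.217 0.258 0.371] [ 0.5043 -0.0006  0.2579] (224.2447052001953, 267.1953430175781) 17.386096954345703 [ 0.5017 -0.0016  0.258 ]
block 960 [ 0.6203 -0.02    0.2373]
```

```bash
python3 -m crank '[[[0.23,-0.28,1.7],[0,0,0]],[[0,0,3],[0,0,0]],[[0,0,2],[0,0,0]],[[0,0,2],[0,0,0]],[[0,0,0],[0,0,0]]]' 4.6 40;  python3 -c "
from h import *
to((.506,-.090),.234)"
```

```text
clock: 3.0
tcp_pos: [0.5044, -0.09, 0.2317]
orientation: [3.021, -0.86, -0.008]
contact_force: [0.2, 0.3, -0.2]
grip_width: 0.0459
gripper_force: 0.0
t 3.0 tcp [ 0.5044 -0.09    0.2317] tilt [-5.3e-03  7.0e-04 -1.0e+00] yaw -0.632 j7 -2.14 go(cm,tool) [ 0.13 -0.08 -0.23] F [ 0.2  0.3 -0.2] M [-0.05  0.03  0.04]
```

Nothing touched on the way down. I raise 2 mm and close on the knob.

```bash
python3 -m crank '[[[0.1,0,-0.2],[0,0,0]],[[0,0,0],[0,0,0]],[[0,0,0],[0,0,0]],[[0,0,0],[0,0,0]],[[0,0,0],[0,0,0]]]' 2.2 40;  python3 -c "
from h import *
to((.506,-.090),.234)"
```

```text
clock: 3.5
tcp_pos: [0.5075, -0.0908, 0.2373]
orientation: [3.021, -0.862, 0.002]
contact_force: [-2.9, 0.3, 5.5]
grip_width: 0.0287
gripper_force: 40.8
t 3.5 tcp [ 0.5075 -0.0908  0.2373] tilt [ 1.2e-03 -4.0e-04 -1.0e+00] yaw -0.633 j7 -2.14 go(cm,tool) [-0.17  0.02  0.33] F [-2.9  0.3  5.5] M [-0.02  0.69  0.05]
```

```bash
python3 -m crank '[[[0,0,0],[0,0,-0.12]],[[0,0,0],[0,0,-0.12]],[[0,0,0],[0,0,-0.12]],[[0,0,0],[0,0,-0.12]],[[0,0,0],[0,0,0]]]';  python3 -c "
from h import *
to((.506,-.090),.234)"
```

```text
clock: 4.0
tcp_pos: [0.5079, -0.0896, 0.2373]
orientation: [-3.138, 0.115, -0.003]
contact_force: [-2.6, 2.1, 5.9]
grip_width: 0.0285
gripper_force: 41.0
t 4.0 tcp [ 0.5079 -0.0896  0.2373] tilt [ 0.0018  0.001  -1.    ] yaw -0.15 j7 -1.67 go(cm,tool) [-0.19  0.06  0.33] F [-2.6  2.1  5.9] M [0.71 0.49 0.15]
```

```bash
python3 -m crank '[[[0,0,0],[0,0,-0.12]],[[0,0,0],[0,0,-0.12]],[[0,0,0],[0,0,-0.12]],[[0,0,0],[0,0,-0.12]],[[0,0,0],[0,0,-0.12]]]'; python3 -m crank '[[[0,0,0],[0,0,-0.06]],[[0,0,0],[0,0,-0.06]],[[0,0,0],[0,0,0]]]'; python3 -c "
from h import *
to((.506,-.090),.234)"
```

```text
clock: 4.5
tcp_pos: [0.5076, -0.0881, 0.2373]
orientation: [-3.03, -0.819, -0.002]
contact_force: [-3.4, 6.8, 7.2]
grip_width: 0.0283
gripper_force: 41.1
clock: 4.8
tcp_pos: [0.5074, -0.0879, 0.2372]
orientation: [-2.977, -0.995, -0.002]
contact_force: [-3.8, 7.4, 7.1]
grip_width: 0.0284
gripper_force: 41.2
t 4.8 tcp [ 0.5074 -0.0879  0.2372] tilt [ 4.0e-04  2.9e-03 -1.0e+00] yaw 0.568 j7 -0.98 go(cm,tool) [-0.24  0.09  0.32] F [-3.8  7.4  7.1] M [1.56 1.   0.04]
```

```bash
for i in 1; do python3 -m crank '[[[0,0,0],[0,0,-0.06]],[[0,0,0],[0,0,-0.06]],[[0,0,0],[0,0,0]]]'; done; python3 -c "
from h import *
to((.506,-.090),.234)";  python3 -m crank '[[[0,0,0],[0,0,-0.06]],[[0,0,0],[0,0,-0.06]],[[0,0,0],[0,0,0]]]'; python3 -c "
from h import *
to((.506,-.090),.234)"
```

```text
clock: 5.1
tcp_pos: [0.5072, -0.0876, 0.2372]
orientation: [-2.912, -1.172, -0.002]
contact_force: [-4.8, 8.3, 8.0]
grip_width: 0.0288
gripper_force: 41.3
t 5.1 tcp [ 0.5072 -0.0876  0.2372] tilt [-0.      0.0032 -1.    ] yaw 0.688 j7 -0.87 go(cm,tool) [-0.26  0.09  0.32] F [-4.8  8.3  8. ] M [ 1.75  1.16 -0.03]
clock: 5.4
tcp_pos: [0.508, -0.086, 0.2372]
orientation: [-2.835, -1.345, -0.006]
contact_force: [-2.5, 11.2, 5.6]
grip_width: 0.0282
gripper_force: 41.1
t 5.4 tcp [ 0.508  -0.086   0.2372] tilt [ 0.0017  0.0053 -1.    ] yaw 0.809 j7 -0.76 go(cm,tool) [-0.44  0.1   0.32] F [-2.5 11.2  5.6] M [ 2.66  0.53 -0.29]
```

```bash
python3 -m crank '[[[0,0,0],[0,0,-0.06]],[[0,0,0],[0,0,-0.06]],[[0,0,0],[0,0,0]]]'; python3 -c "
from h import *
to((.506,-.090),.234)"
```

```text
clock: 5.7
tcp_pos: [0.5085, -0.0843, 0.2373]
orientation: [-2.747, -1.514, -0.009]
contact_force: [-1.2, 16.3, 5.1]
grip_width: 0.0283
gripper_force: 40.9
t 5.7 tcp [ 0.5085 -0.0843  0.2373] tilt [ 0.0026  0.0074 -1.    ] yaw 0.93 j7 -0.64 go(cm,tool) [-0.62  0.1   0.32] F [-1.2 16.3  5.1] M [ 3.37  0.24 -0.33]
```

The torque sign changed and the side force grew, so the stop is reached. I release, lift and check the pointer.

```bash
python3 -m crank '[[[0,0,0],[0,0,0]],[[0,0,0],[0,0,0]],[[0,0,-2],[0,0,0]],[[0,0,-3.5],[0,0,0]],[[0,0,-3.5],[0,0,0]]]' 4.6; python3 -m crank '[[[0,0,0],[0,0,0.14]],[[0,0,0],[0,0,0.14]],[[0,0,0],[0,0,0.14]],[[0,0,0],[0,0,0.14]],[[0,0,0],[0,0,0.14]]]'; python3 -m crank '[[[0,0,0],[0,0,0.14]],[[0,0,0],[0,0,0.14]],[[0,0,0],[0,0,0.14]],[[0,0,0],[0,0,0.14]],[[0,0,0],[0,0,0.14]]]'; python3 -m crank '[[[0,0,0],[0,0,0.14]],[[0,0,0],[0,0,0]]]'
python3 - <<'E'
from h import *
to((.5,-.001),.32)
o=monitor.get_obs();p,d=optics.grab_frame('wrist');cv2.imwrite('pics/w2.png',p[...,::-1]);P=wcloud(d,o)
a=cv2.imread('pics/w1.png')[165:245,270:360];b=p[130:270,240:380,::-1]
cv2.imwrite('pics/cmp.png',np.hstack([cv2.resize(a,(400,400)),cv2.resize(b,(400,400))]))
for n,X0 in(('R',(.505,-.09)),('L',(.5,-.001))):
    m=(d>0)&(abs(P[...,2]-.2575)<.004)&(np.linalg.norm(P[...,:2]-X0,axis=-1)<.024);c,rad=cv2.minEnclosingCircle(np.argwhere(m)[:,::-1].astype(np.float32))
    print(n,m.sum(),P[m].mean(0).round(4),c,rad,wray(*c,.258,o).round(4))
E
```

```text
clock: 6.2
tcp_pos: [0.5068, -0.0916, 0.327]
orientation: [-2.756, -1.508, 0.002]
contact_force: [0.6, 0.2, -0.7]
grip_width: 0.0462
gripper_force: 0.0
clock: 6.7
tcp_pos: [0.5073, -0.0917, 0.3263]
orientation: [3.107, 0.463, 0.001]
contact_force: [-1.1, 0.2, 0.6]
grip_width: 0.0459
gripper_force: 0.0
clock: 7.2
tcp_pos: [0.5073, -0.0916, 0.3263]
orientation: [3.077, -0.631, 0.001]
contact_force: [-0.3, 0.3, -0.7]
grip_width: 0.0459
gripper_force: 0.0
clock: 7.4
tcp_pos: [0.5072, -0.0915, 0.3263]
orientation: [3.028, -0.837, 0.001]
contact_force: [0.3, 0.3, 0.8]
grip_width: 0.0462
gripper_force: 0.0
t 7.4 tcp [ 0.5072 -0.0915  0.3263] tilt [ 3.e-04 -7.e-04 -1.e+00] yaw -0.616 j7 -2.11 go(cm,tool) [-5.27 -7.39  0.62] F [0.3 0.3 0.8] M [-0.01 -0.02  0.01]
R 1325 [ 0.5066 -0.0901  0.258 ] (318.76641845703125, 210.07664489746094) 21.786100387573242 [ 0.5066 -0.0898  0.258 ]
L 508 [ 0.5055 -0.      0.2577] (227.0, 267.0) 16.55304527282715 [ 0.5024 -0.0009  0.258 ]
```

View pics/cmp.png

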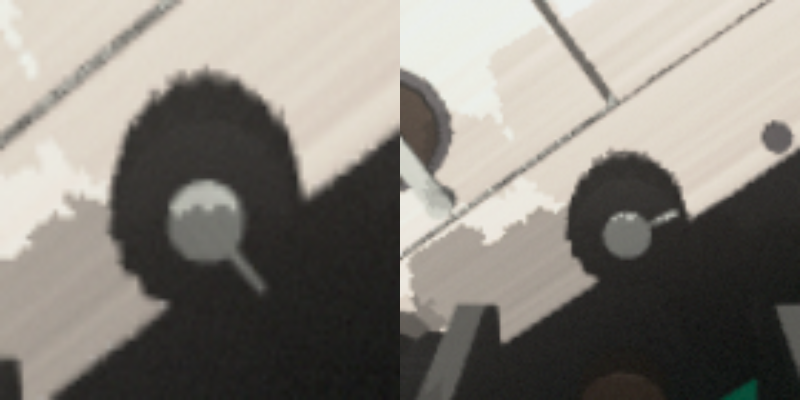

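The pointer went from −52° to +25°, about 1.35 rad anticlockwise, so the right knob is at its stop. Now the left knob, at (0.500,−0.001).

```bash
python3 -m crank '[[[-2.6,-3.7,0],[0,0,0]],[[-2.65,-3.7,0],[0,0,0]],[[0,0,3],[0,0,0]],[[0,0,3.5],[0,0,0]],[[0,0,0],[0,0,0]]]'
python3 - <<'E'
from h import *
to((.5,-.001),.234)
E
```

```text
clock: 7.95
tcp_pos: [0.497, -0.0008, 0.2575]
orientation: [3.028, -0.827, -0.012]
contact_force: [-0.5, -0.5, -0.8]
grip_width: 0.0462
gripper_force: 0.0
t 7.95 tcp [ 0.497  -0.0008  0.2575] tilt [-7.8e-03 -6.0e-04 -1.0e+00] yaw -0.61 j7 -2.31 go(cm,tool) [ 0.28 -0.14  2.35] F [-0.5 -0.5 -0.8] M [ 0.01  0.   -0.03]
```

```bash
python3 -m crank '[[[0,0,1],[0,0,0]],[[0,0,1.3],[0,0,0]],[[0,0,0],[0,0,0]],[[0,0,0],[0,0,0]]]'
python3 - <<'E'
from h import *
to((.5,-.001),.234)
E
```

```text
clock: 8.35
tcp_pos: [0.5002, -0.0004, 0.2387]
orientation: [-3.029, 0.832, -0.001]
contact_force: [-0.2, -0.2, 0.1]
grip_width: 0.0461
gripper_force: 0.0
t 8.35 tcp [ 5.002e-01 -4.000e-04  2.387e-01] tilt [ 4.e-04  0.e+00 -1.e+00] yaw -0.613 j7 -2.33 go(cm,tool) [0.02 0.06 0.47] F [-0.2 -0.2  0.1] M [ 0.01 -0.04 -0.02]
```

```bash
python3 -m crank '[[[0,0.05,0.3],[0,0,0]],[[0,0,0],[0,0,0]]]'; python3 -m crank '[[[0,0,0],[0,0,0]],[[0,0,0],[0,0,0]],[[0,0,0],[0,0,0]],[[0,0,0],[0,0,0]]]' 2.2 40
python3 - <<'E'
from h import *
to((.5,-.001),.234)
E
```

```text
clock: 8.55
tcp_pos: [0.4997, -0.0007, 0.2355]
orientation: [-3.029, 0.832, -0.001]
contact_force: [-0.2, -0.3, -0.4]
grip_width: 0.0462
gripper_force: 0.0
clock: 8.95
tcp_pos: [0.4998, -0.0006, 0.2357]
orientation: [-3.029, 0.832, -0.001]
contact_force: [-0.4, 0.3, 4.2]
grip_width: 0.0287
gripper_force: 39.5
t 8.95 tcp [ 0.4998 -0.0006  0.2357] tilt [ 6.e-04 -1.e-04 -1.e+00] yaw -0.613 j7 -2.33 go(cm,tool) [0.03 0.03 0.17] F [-0.4  0.3  4.2] M [-0.02  0.24  0.04]
```

Well-centred grip. I turn the knob.

```bash
python3 -m crank '[[[0,0,0],[0,0,-0.12]],[[0,0,0],[0,0,-0.12]],[[0,0,0],[0,0,-0.12]],[[0,0,0],[0,0,-0.12]],[[0,0,0],[0,0,-0.12]]]';  python3 -m crank '[[[0,0,0],[0,0,-0.12]],[[0,0,0],[0,0,-0.12]],[[0,0,0],[0,0,-0.12]],[[0,0,0],[0,0,-0.12]],[[0,0,0],[0,0,-0.12]]]'; python3 -c "
from h import *
to((.5,-.001),.234)"; python3 -m crank '[[[0,0,0],[0,0,-0.06]],[[0,0,0],[0,0,-0.06]],[[0,0,0],[0,0,0]]]'; python3 -c "
from h import *
to((.5,-.001),.234)";  python3 -m crank '[[[0,0,0],[0,0,-0.06]],[[0,0,0],[0,0,-0.06]],[[0,0,0],[0,0,0]]]'; python3 -c "
from h import *
to((.5,-.001),.234)"
```

```text
clock: 9.45
tcp_pos: [0.5001, 0.0005, 0.2358]
orientation: [-3.138, -0.108, -0.002]
contact_force: [-0.8, 2.9, 3.6]
grip_width: 0.0283
gripper_force: 39.4
clock: 9.95
tcp_pos: [0.4997, 0.0015, 0.2358]
orientation: [-2.965, -1.032, -0.002]
contact_force: [-2.2, 5.0, 4.0]
grip_width: 0.0285
gripper_force: 39.5
t 9.95 tcp [0.4997 0.0015 0.2358] tilt [ 5.0e-04  2.5e-03 -1.0e+00] yaw 0.593 j7 -1.17 go(cm,tool) [-0.13  0.21  0.17] F [-2.2  5.   4. ] M [ 1.17  0.45 -0.21]
clock: 10.25
tcp_pos: [0.4996, 0.0016, 0.2357]
orientation: [-2.9, -1.202, -0.002]
contact_force: [-2.5, 4.8, 5.3]
grip_width: 0.0288
gripper_force: 39.6
t 10.25 tcp [0.4996 0.0016 0.2357] tilt [ 1.0e-04  2.9e-03 -1.0e+00] yaw 0.709 j7 -1.06 go(cm,tool) [-0.16  0.22  0.17] F [-2.5  4.8  5.3] M [ 1.17  0.57 -0.35]
clock: 10.55
tcp_pos: [0.5005, 0.0031, 0.2358]
orientation: [-2.821, -1.374, -0.007]
contact_force: [0.7, 10.2, 1.9]
grip_width: 0.0287
gripper_force: 39.8
t 10.55 tcp [0.5005 0.0031 0.2358] tilt [ 0.0022  0.0053 -1.    ] yaw 0.83 j7 -0.94 go(cm,tool) [-0.36  0.22  0.18] F [ 0.7 10.2  1.9] M [ 2.13 -0.26 -0.43]
```

```bash
python3 -m crank '[[[0,0,0],[0,0,-0.06]],[[0,0,0],[0,0,0]]]'; python3 -m crank '[[[0,0,0],[0,0,0]],[[0,0,0],[0,0,0]],[[0,0,-2],[0,0,0]],[[0,0,-3.5],[0,0,0]],[[0,0,-3.5],[0,0,0]]]' 4.6;python3 - <<'E'
from h import *
d=np.load('pics/top0.npy');P=cloud('top',d)
q=np.stack([(P[...,:2]-O)@X,(P[...,:2]-O)@Y],-1)
for y in range(120,330,15):
    m=(abs(q[...,0])<.06)&(abs(q[...,1]-y/1000)<.007);print(y,P[m][:,2].max().round(3),end='; ')
o=monitor.get_obs();print(o['joints'].round(2))
p,d=optics.grab_frame('wrist');cv2.imwrite('pics/w3.png',p[...,::-1]);np.save('pics/w3.npy',d)
to((.553,.081),.32)
P=wcloud(d,o);m=(d>0)&(abs(P[...,2]-.262)<.003)&(np.linalg.norm(P[...,:2]-(.553,.081),axis=-1)<.02)
if m.sum():
    c,rad=cv2.minEnclosingCircle(np.argwhere(m)[:,::-1].astype(np.float32));print('post',m.sum(),P[m].mean(0).round(4),rad,wray(*c,.263,o).round(4))
m=(d>0)&(abs(P[...,2]-.238)<.003)&(np.linalg.norm(P[...,:2]-[.62,-.02],axis=-1)<.02)
print('block',m.sum(),P[m].mean(0).round(4))
E
```

```text
clock: 10.75
tcp_pos: [0.5009, 0.0042, 0.2358]
orientation: [-2.777, -1.461, -0.009]
contact_force: [2.2, 12.5, -0.4]
grip_width: 0.0286
gripper_force: 39.8
clock: 11.25
tcp_pos: [0.499, -0.0014, 0.3258]
orientation: [-2.784, -1.455, 0.003]
contact_force: [0.2, -0.1, 1.1]
grip_width: 0.046
gripper_force: 0.0
120 0.265; 135 0.231; 150 0.221; 165 0.208; 180 0.207; 195 0.147; 210 0.151; 225 0.151; 240 0.15; 255 0.152; 270 0.147; 285 0.172; 300 0.181; 315 0.181; [ 0.46  0.16 -0.64  1.81  0.1   1.21 -0.82]
t 11.3 tcp [ 0.502  -0.0007  0.3321] tilt [ 7.7e-03 -6.0e-04 -1.0e+00] yaw 0.886 j7 -0.82 go(cm,tool) [ 9.62 -0.49  1.24] F [2.1 0.1 4.6] M [ 0.01 -0.21  0.01]
post 795 [0.5522 0.0827 0.263 ] 16.876802444458008 [0.552  0.0828 0.263 ]
block 1019 [ 0.6207 -0.0186  0.2373]
```

View pics/w3.png

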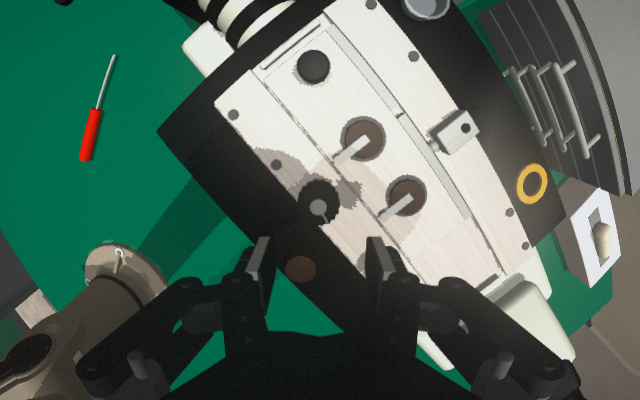

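The wrist view shows the post at (313,67), the left knob at (318,200), the puck at (300,269), and the ring and dish undisturbed. I zoom in on the left knob's pointer.

Run:
```python
import cv2,numpy as np
a=cv2.imread('pics/w2.png')[235:305,190:260];b=cv2.imread('pics/w3.png')[165:235,283:353]
cv2.imwrite('pics/cmp2.png',cv2.convertScaleAbs(np.hstack([cv2.resize(a,(400,400)),cv2.resize(b,(400,400))]),alpha=1.6))
```

```text
(no output)
```

View pics/cmp2.png

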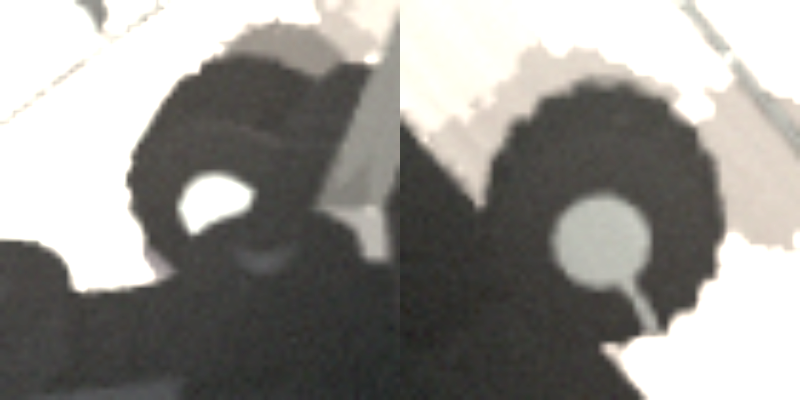

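The left pointer at −62° here equals the right knob's final direction after allowing for the tool turn, so both are at the stop. Now I align to the rail and go to the post.

```bash
python3 -m crank '[[[0,0,0],[0,0,0.14]],[[0,0,0],[0,0,0.14]],[[0,0,0],[0,0,0.14]],[[0,0,0],[0,0,0.14]],[[0,0,0],[0,0,0.14]]]'; python3 -m crank '[[[0,0,0],[0,0,0.14]],[[0,0,0],[0,0,0.05]],[[0,0,0],[0,0,0]]]'; python3 -c "
from h import *
to((.552,.082),.234)"
```

```text
clock: 11.8
tcp_pos: [0.4995, -0.0014, 0.3249]
orientation: [3.115, 0.402, -0.001]
contact_force: [-0.3, 0.3, -0.1]
grip_width: 0.046
gripper_force: 0.0
clock: 12.1
tcp_pos: [0.4995, -0.0013, 0.325]
orientation: [3.139, 0.114, -0.001]
contact_force: [0.1, 0.2, -0.0]
grip_width: 0.046
gripper_force: 0.0
t 12.1 tcp [ 0.4995 -0.0013  0.325 ] tilt [-4.e-04 -5.e-04 -1.e+00] yaw -0.004 j7 -1.7 go(cm,tool) [ 5.85 -7.93  9.09] F [ 0.1  0.2 -0. ] M [-0.03  0.1   0.02]
```

```bash
python3 -m crank '[[[2.9,-4,0],[0,0,0]],[[2.95,-3.93,0],[0,0,0]],[[0,0,3],[0,0,0]],[[0,0,2],[0,0,0]],[[0,0,0],[0,0,0]]]'; python3 -m crank '[[[0,0,2],[0,0,0]],[[0,0,1.5],[0,0,0]],[[0,0,0],[0,0,0]],[[0,0,0],[0,0,0]]]';python3 -c "
from h import *
to((.552,.082),.234)"
```

```text
clock: 12.6
tcp_pos: [0.5504, 0.082, 0.2721]
orientation: [3.138, 0.119, -0.009]
contact_force: [-0.6, -0.0, -0.1]
grip_width: 0.0463
gripper_force: 0.0
clock: 13.0
tcp_pos: [0.5523, 0.0825, 0.2408]
orientation: [3.139, 0.116, 0.0]
contact_force: [-0.2, -0.4, 0.3]
grip_width: 0.0458
gripper_force: 0.0
t 13.0 tcp [0.5523 0.0825 0.2408] tilt [ 2.e-04 -1.e-04 -1.e+00] yaw -0.003 j7 -1.94 go(cm,tool) [-0.03  0.05  0.68] F [-0.2 -0.4  0.3] M [ 0.01 -0.02  0.  ]
```

```bash
python3 -m crank '[[[0,0,0.5],[0,0,0]],[[0,0,0],[0,0,0]]]'; python3 -m crank '[[[0,0,0],[0,0,0]],[[0,0,0],[0,0,0]],[[0,0,0],[0,0,0]],[[0,0,0],[0,0,0]],[[0,0,0],[0,0,0]]]' 1.5 50; python3 -c "
from h import *
to((.552,.082),.234)"
```

```text
clock: 13.2
tcp_pos: [0.5522, 0.0827, 0.2355]
orientation: [3.139, 0.116, 0.001]
contact_force: [-0.1, -0.4, 0.7]
grip_width: 0.0463
gripper_force: 0.0
clock: 13.7
tcp_pos: [0.5523, 0.0831, 0.2358]
orientation: [-3.139, -0.116, -0.001]
contact_force: [-0.9, 0.9, 4.3]
grip_width: 0.0204
gripper_force: 49.1
t 13.7 tcp [0.5523 0.0831 0.2358] tilt [ 6.e-04  3.e-04 -1.e+00] yaw -0.003 j7 -1.95 go(cm,tool) [-0.04  0.11  0.18] F [-0.9  0.9  4.3] M [ 0.02  0.45 -0.04]
```

Gripped. I slide along tool +y, 3 cm first.

```bash
python3 -m crank '[[[0,0.5,0],[0,0,0]],[[0,0.5,0],[0,0,0]],[[0,0,0],[0,0,0]]]'; python3 -m crank '[[[0,0.7,0],[0,0,0]],[[0,0.7,0],[0,0,0]],[[0,0.6,0],[0,0,0]],[[0,0,0],[0,0,0]]]'; for i in 1 2; do :; done; python3 -m crank '[[[0,0.3,0],[0,0,0]],[[0,0.2,0],[0,0,0]],[[0,0,0],[0,0,0]]]'; python3 -c "
from h import *
to((.552,.082),.234)"
```

```text
clock: 14.0
tcp_pos: [0.5529, 0.0754, 0.2358]
orientation: [-3.136, -0.119, -0.002]
contact_force: [-0.5, 5.2, 4.0]
grip_width: 0.0206
gripper_force: 49.3
clock: 14.4
tcp_pos: [0.5544, 0.0562, 0.2358]
orientation: [-3.135, -0.12, -0.002]
contact_force: [-1.4, 5.4, 3.7]
grip_width: 0.0205
gripper_force: 49.5
clock: 14.7
tcp_pos: [0.5548, 0.0505, 0.2358]
orientation: [-3.136, -0.119, -0.002]
contact_force: [-0.9, 4.0, 4.7]
grip_width: 0.0202
gripper_force: 49.5
t 14.7 tcp [0.5548 0.0505 0.2358] tilt [ 0.001   0.0031 -1.    ] yaw -0.001 j7 -1.88 go(cm,tool) [-0.04 -3.16  0.19] F [-0.9  4.   4.7] M [ 0.98  0.16 -0.06]
```

```bash
for k in 1; do python3 -m crank '[[[0,0.2,0],[0,0,0]],[[0,0,0],[0,0,0]]]' | sed -n 2,4p; python3 -m crank '[[[0,0.15,0],[0,0,0]],[[0,0,0],[0,0,0]]]' | sed -n 2,4p;  python3 -m crank '[[[0,0.1,0],[0,0,0]],[[0,0,0],[0,0,0]]]' | sed -n 2,4p;  python3 -m crank '[[[0,0.1,0],[0,0,0]],[[0,0,0],[0,0,0]]]' | sed -n 2,4p; done
```

```text
tcp_pos: [0.555, 0.0481, 0.2358]
orientation: [-3.137, -0.119, -0.002]
contact_force: [-0.7, 6.3, 4.8]
tcp_pos: [0.5551, 0.0464, 0.2358]
orientation: [-3.137, -0.119, -0.002]
contact_force: [-1.3, 5.3, 4.5]
tcp_pos: [0.5552, 0.0453, 0.2358]
orientation: [-3.137, -0.118, -0.002]
contact_force: [-0.1, 4.2, 3.3]
tcp_pos: [0.5554, 0.0427, 0.2358]
orientation: [-3.139, -0.117, -0.001]
contact_force: [-1.7, 1.9, 6.0]
```

The force is falling and the carrier moved more than commanded, so the ball is dropping in. Finer steps now.

```bash
python3 -m crank '[[[0,0.05,0],[0,0,0]],[[0,0,0],[0,0,0]]]' | sed -n 2,4p; python3 -m crank '[[[0,0.05,0],[0,0,0]],[[0,0,0],[0,0,0]]]' | sed -n 2,4p;  python3 -m crank '[[[0,0.05,0],[0,0,0]],[[0,0,0],[0,0,0]]]' | sed -n 2,4p
```

```text
tcp_pos: [0.5556, 0.041, 0.2358]
orientation: [3.139, 0.115, 0.001]
contact_force: [-2.1, 0.2, 6.2]
tcp_pos: [0.5556, 0.0409, 0.2358]
orientation: [3.139, 0.115, 0.001]
contact_force: [-1.9, 2.2, 5.6]
tcp_pos: [0.5556, 0.0408, 0.2358]
orientation: [-3.139, -0.116, -0.001]
contact_force: [-2.1, 3.4, 5.6]
```

The carrier stopped moving at 41.9 mm of travel and the force is rising steeply, so the ball is seated. I ease off slightly, hold, and check visually.

```bash
python3 -m crank '[[[0,-0.05,0],[0,0,0]],[[0,0,0],[0,0,0]],[[0,0,0],[0,0,0]],[[0,0,0],[0,0,0]],[[0,0,0],[0,0,0]]]'
python3 - <<'E'
from h import *
p,d=optics.grab_frame('top');q,_=optics.grab_frame('wrist')
cv2.imwrite('pics/fin.png',np.hstack([cv2.resize(p[140:340,240:490,::-1],(400,320)),cv2.resize(q[...,::-1],(400,250)[:2]) if 0 else cv2.resize(q[40:360,120:520,::-1],(400,320))]))
to((.5556,.0409),.2358)
E
```

```text
clock: 16.6
tcp_pos: [0.5556, 0.0409, 0.2358]
orientation: [3.139, 0.115, 0.001]
contact_force: [-1.6, 2.7, 6.4]
grip_width: 0.0205
gripper_force: 49.8
t 16.7 tcp [0.5556 0.0409 0.2358] tilt [ 9.e-04 -5.e-04 -1.e+00] yaw -0.004 j7 -1.87 go(cm,tool) [ 0.  0. -0.] F [-1.1  1.8  6.2] M [0.37 0.22 0.07]
```

View pics/fin.png

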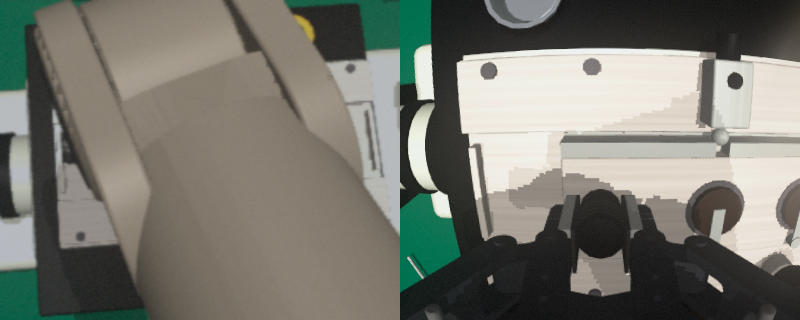

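The wrist view shows the ball at crop (721,137) sitting in the notch at (722,147), with the post held between the pads at (600,225). The arm hides the slide in the top view. I hand in.

```bash
python3 -c "
from bench import r
print(r.hand_in())"
```

```text
the job is handed in; nothing more can be done
None
```

I undid both clamps to their stops, slid the carrier about 42 mm until the ball dropped into the notch, and handed the job in at about 17 s with the post still gripped and held still; no verdict came back.

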